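# Clip the pipe probe on the flow pipe and hold the pump dial at its third click

## Robot

A 7-joint arm with a two-finger parallel gripper is mounted at the origin on the work surface. World frame = base frame: x ahead of the robot, y to its left, z up, the work surface at z = 0. Lengths are in m, angles in degrees, forces in N, time in s.
With the tool pointing down it reaches from about 0.425 to 0.875 m from the base axis. Payload 4.7 kg.
Tool frame: the origin (TCP) lies at the very end of the fingers, on their centre line; the grasp point (between the pads) lies 19 mm behind it; z points along the fingers, y is the direction in which the jaws open and shut (so a half turn about z gives the same grasp; the last joint's range is limited). The gripper opens to 87 mm and grips with 3 to 60 N. Pads are 19 mm wide; open, the fingers measure 117 mm over their backs; the gripper's body (75 mm by 190 mm) begins 51 mm behind the grasp point.
Start: joints at [73.688, 18.392, -4.016, 83.108, 1.295, 78.541, -3.26], TCP at [0.191, -0.621, 0.223] pointing down, gripper open.
Joint ranges: [-163.93, 163.93], [-17.29, 119.83], [-79.2, 71.16], [3.27, 140.29], [-89.18, 269.18], [5.43, 117.66], [-154.24, 154.24]. Speed limits (degrees/s): [147.25, 147.25, 180, 180, 180, 180, 180].

## Interface

Orientations are given as [roll, pitch, yaw] about the fixed x, y, z axes, in that order (R = Rz(yaw) Ry(pitch) Rx(roll)).
In Python, from cell import * gives the robot as it stands.
- The arm moves only by the tool arm_command, never from a script. Its argument "targets" is a list that holds one entry, the list of rows, each a list of 7 numbers: the shift along the tool's x, y, z in m, then the turn, a rotation vector about the tool's x, y, z in degrees, then the gripper's target within -1 to 1 (shut at 1, half-way at 0, fully open at -1). In form: [[[tx, ty, tz, rx, ry, rz, claw], ...]]. A call has 1 to 10 rows; each row is the pose to reach, as a shift and turn from the pose commanded when the call began, along the tool's axes at that moment; what a row does not reach only later rows make up. A row lasts 1/10 s, in which the tool goes at most 50 mm and 8.59 degrees, less where a joint would pass 70% of its speed; a pose out of reach is approached as far as the arm can. A call with a gripper value outside its range is refused whole. The fingers move at their own pace and stop on an object; "newtons" is the grip in N (left out, the last holds). Time passes only in rows, so rows that repeat a pose let the fingers close. It gives the time, the measured TCP pose, the force and the opening at its end, in the units of the state.
- get_obs(): the state, without advancing time (a new reading comes with each control period).
- read_camera(name): name is "scene" or "top" or "wrist"; returns a dict with "img" (420x560x3 uint8, red, green, blue), "z_map" (420x560 float32, m along the optical axis (not along the pixel's ray), 0 where there is no reading), "K" (3x3 intrinsics, pixels), "D" ([k1, k2, p1, p2, k3] as OpenCV has them; the pictures are not rectified), "origin" and "attitude" of the camera in the world. Camera axes: x right, y down, z forward; pixel columns grow to the right and rows downward; lengths in m; the calibration is good to about 2 mm. A picture is of the moment at which its call begins.
- sign_off(): hands the job in, once; it reports no verdict.
Trained networks look in the newest picture that a camera, given by its name, has taken for a name from the list of things; names that differ only in an ending like _2 or _b are one class to them, and where a whole thing is asked for, a point or a joint stands for the part that bears it (a point fixed in the world has none). Each returns a list of dicts, best first, with "conf" (0 to 1); they miss things now and then, are a little off and sometimes report something else, mostly with a low value. They report only what shows in the picture. A call takes as long as a camera call. They do not tell look-alikes from the thing itself.
- search_frame(thing, camera): "position" ([column, row] in pixels, amid what is visible of it).
The state is a dict: "time_s": time; "qpos": joint angles; "joint_velocities": joint speeds; "effort": joint torques, N m; "tool_pos": TCP position; "tool_rot": TCP orientation; "force": force on the tool from outside, world axes, zero at the start; "wrist_torque": the same for the moment, N m; "grip_width": finger opening in m.
Only numpy, scipy, OpenCV 4.12 (cv2) and the standard library are available. Lean on these libraries where they do the work, as an engineer would, in place of code of your own. Each camera call takes 0.05 s, during which the arm holds its last target.

## Task

Take the clip-on pipe probe off its parking bar, clip it upright onto the straight part of the copper pipe with the red collars, and let go of it. Then turn the pump's spring-return dial clockwise past the first and second clicks to the third (the three red dots) and finish while still holding it there, because it springs back when released. Do not drop the probe, and leave the other loose things on the counter where they stand.

Things in the scene. Friction and masses are not known exactly. Their poses are not given: they have to be found in the camera images.
- probe_grip (a point): clip-on pipe probe, parked upright on the steel bar: white sensor housing between two green sprung levers, like a clothes peg, jaws down, 90 g. Point: centre between the handle plates, at grip height, 62 mm above the axis of the bar it sits on. Plates reach 24 mm below to 15 mm above it, 22 mm wide (y), 52 mm over their outer faces (x), splayed. x: closing direction; y: along the bar; z: up
- probe_jaw (a point): centre between the probe's V jaws, 62 mm below probe_grip, same axes; on the pipe's axis when properly clipped. Fully open, the jaw lips clear a 22 mm pipe by about 6 mm a side, so the probe goes on and off straight up and down. The smooth lower lips reach 11 mm below it and draw the probe down into its seat if it is let go up to 6 mm high
- probe: the probe's housing with its levers; origin on the pivot, 30 mm below probe_grip, same axes. Squeezing the handle plates together opens the jaws: about 10 N brings them to a stop (plates parallel, 32 mm over their outer faces, jaws fully open). Letting go closes the jaws
- clip_a (a joint): angle of one jaw lever (the other mirrors it), rad: 0 = closed on a 22 mm pipe, 0.30 = squeezed fully open, -0.12 = closed on nothing
- park_mid (a point): middle of the parking bar, on its axis: a level steel bar 22 mm in diameter, axis 70 mm above the counter, 118 mm free between black end plates (81 mm high). y runs along the bar
- flow_pipe_mid (a point): middle of the straight part of the flow pipe, on its axis: copper pipe bridge with RED collars and base plate. Level tube 22 mm in diameter, axis 70 mm above the counter and along this point's y; bare for 55 mm either way. Stands in the near or the far place, fixed
- flow_pipe: the red-collared pipe bridge, fixed: base plate 60 x 176 mm; origin at the middle of its underside, y along the pipe
- return_pipe_mid (a point): the same point of the return pipe, an identical copper bridge with BLUE collars and base plate; not the one to clip onto
- dial_grip (a point): spring-return dial on the grey control box (160 x 160 mm, top 70 mm above the counter). Point: on its vertical axis, in the black bar grip, 98 mm above the counter. Bar 14 mm wide, 26 mm tall, top at 109 mm, from 28 mm behind the axis to 44 mm ahead, on a disc 64 mm across. x: along the bar to its white pointer end; turns with the dial
- dial (a joint): dial angle, rad, growing clockwise from above: 0 = rest (white dot), clicks at 0.4 (one black dot), 0.8 (two) and 1.20 (three red dots), stop at 1.26. A ridge is felt before each click, the last at 1.0. A spring drives it back to rest from everywhere, clicks included; turning takes up to 0.2 N m, holding at the third click 0.1 to 0.15 N m
- tee: loose brass tee fitting, 60 x 38 x 56 mm; a bystander, to be left alone. Origin at the middle of its underside
- ball_valve: loose brass ball valve with a flat orange handle, about 100 x 34 x 52 mm; a bystander, to be left alone. Origin at the middle of its underside
- sealant: loose white jar with grey lid, 60 mm across, 85 mm tall; a bystander, to be left alone. Origin at the middle of its underside
- spanner: loose steel spanner lying on the counter; a bystander, to be left alone. Origin at the middle of its underside
- mug: loose white mug, 80 mm across, 95 mm tall; a bystander, to be left alone. Origin at the middle of its underside
- carton: loose cardboard carton, 110 x 80 x 60 mm; a bystander, to be left alone. Origin at the middle of its underside
- ptfe_roll: loose blue tape roll, 54 mm across, 18 mm tall; a bystander, to be left alone. Origin at the middle of its underside
Things that resemble listed ones, but are neither listed nor needed, are in the scene too. Of the things that look like the probe, the largest one is meant. Leave any blue look-alike of the part that bears dial_grip alone.

How it is judged:
By the outcome, as a careful person would: the job done as asked, in the order asked, and still so for the second after the job is handed in, while the arm keeps its last pose, push and grip.
It also fails if it takes over 51 s, if anything falls off the work surface, if the arm or the gripper's body presses on something with over 40 N, if the wrist force passes 120 N, or if a joint passes its speed limit or range.

## Working session

There is one attempt and no reset: what is moved stays moved. The work goes in short steps, Python scripts to look and compute and a tool call to move; the robot and the scene stay as the last step left them, time stands still between calls to the robot, and variables do not carry over. Pictures are saved under pics/ and viewed, and the job is handed in when it is done.

Besides the shell and the picture viewer there is one more tool, called as name(argument=value, ...), one argument or row to a line, values as JSON. arm_command: Moves the arm, as the interface text tells. Its arguments: {"type":"object","properties":{"targets":{"type":"array","items":{"type":"array","items":{"type":"array","items":{"type":"number"}}}},"newtons":{"type":"number"}},"required":["targets"]}

```bash
ls; mkdir -p pics; cat > h.py <<'E'
from cell import *
import numpy as np, cv2, pickle
from scipy.spatial.transform import Rotation as R
def cam(n,save=None):
    d=read_camera(n); pickle.dump(d,open(f'/tmp/{n}.pkl','wb'))
    if save: cv2.imwrite(f'pics/{save}.png',cv2.resize(d['img'][:,:,::-1],(784,588)) )
    return d
def ld(n): return pickle.load(open(f'/tmp/{n}.pkl','rb'))
def att(d):
    a=np.array(d['attitude'],float)
    return a if a.shape==(3,3) else R.from_euler('xyz',a,degrees=True).as_matrix()
def px2w(d,u,v,z=None,plane=None):
    p=cv2.undistortPoints(np.array([[[u,v]]],float),d['K'],np.array(d['D'],float))[0,0]
    ray=np.array([p[0],p[1],1.]); M=att(d); o=np.array(d['origin'])
    if plane is not None:
        r=M@ray; return o+r*(plane-o[2])/r[2]
    if z is None: z=d['z_map'][int(round(v)),int(round(u))]
    return o+M@(ray*z)
def cloud(d):
    h,w=d['z_map'].shape
    g=np.stack(np.meshgrid(np.arange(w),np.arange(h)),-1).reshape(-1,1,2).astype(float)
    p=cv2.undistortPoints(g,d['K'],np.array(d['D'],float))[:,0]
    z=d['z_map'].reshape(-1,1)
    P=np.hstack([p*z,z])@att(d).T+np.array(d['origin'])
    P[z[:,0]==0]=np.nan
    return P.reshape(h,w,3)
E
python3 - <<'E'
from h import *
for n in ('scene','top','wrist'):
    d=cam(n,n+'0'); print(n,d['origin'],d['attitude'],d['K'][0,0])
print(get_obs())
for n in ('scene','top'):
  d=ld(n)
  for t in ['probe','probe_grip','flow_pipe','return_pipe_mid','dial','dial_grip','park_mid','tee','ball_valve','sealant','spanner','mug','carton','ptfe_roll']:
    for r in search_frame(t,n)[:4]:
        u,v=r['position']; print(n,t,round(r['conf'],2),round(u),round(v),px2w(d,u,v).round(3))
E
```

```text
pics
scene [1.30844833 0.91778783 1.0117553 ] [-125.59206123   -0.34220412  138.88442911] 516.2591125550052
top [ 0.23744744 -0.01414072  1.59539057] [-170.36527408   -1.06227874  -90.87466594] 492.06442742760777
wrist [ 0.25476118 -0.60075955  0.38435607] [ 1.65645478e+02  1.10804491e-02 -7.28650605e+01] 355.3238792014449
{'time_s': 0.15, 'qpos': array([73.68805449, 18.42940769, -4.01473216, 83.15751776,  1.29477012,
       78.54554582, -3.26034284]), 'joint_velocities': array([-0.02104543, -0.04670499, -0.05846667, -0.18056109,  0.00653841,
        0.03674473,  0.04086919]), 'effort': array([-7.98909041e-04, -4.91798759e+01, -4.04827092e-01, -3.12876177e+01,
       -6.39837747e-02,  4.04833350e-02,  1.38333121e-04]), 'tool_pos': array([ 0.19115869, -0.62079787,  0.22172316]), 'tool_rot': array([-1.79912735e+02,  5.28884072e-03,  1.71201664e+01]), 'force': array([-0.63401912,  0.61751459,  0.11926753]), 'wrist_torque': array([-0.00540362, -0.02380914,  0.00362126]), 'grip_width': 0.08714699984237166}
scene probe 0.71 357 255 [0.476 0.299 0.122]
scene probe 0.71 345 305 [0.573 0.355 
[... 1793 characters left out ...]
08]
top dial_grip 0.62 363 286 [ 0.246 -0.322  0.11 ]
top park_mid 0.69 171 220 [0.458 0.26  0.078]
top park_mid 0.19 425 205 [ 0.498 -0.542  0.056]
top tee 0.66 167 154 [0.675 0.283 0.052]
top ball_valve 0.56 303 141 [ 0.721 -0.16   0.035]
top sealant 0.57 347 139 [ 0.709 -0.298  0.084]
top sealant 0.27 425 206 [ 0.495 -0.541  0.065]
top spanner 0.57 196 263 [0.326 0.19  0.014]
top spanner 0.57 367 208 [ 0.483 -0.346  0.111]
top spanner 0.52 304 140 [ 0.721 -0.163  0.049]
top spanner 0.2 238 224 [0.442 0.051 0.08 ]
top mug 0.91 101 184 [0.589 0.506 0.002]
top carton 0.77 425 206 [ 0.495 -0.54   0.065]
top carton 0.56 160 214 [0.467 0.283 0.128]
top ptfe_roll 0.78 136 163 [0.656 0.39  0.018]
```

View pics/scene0.png

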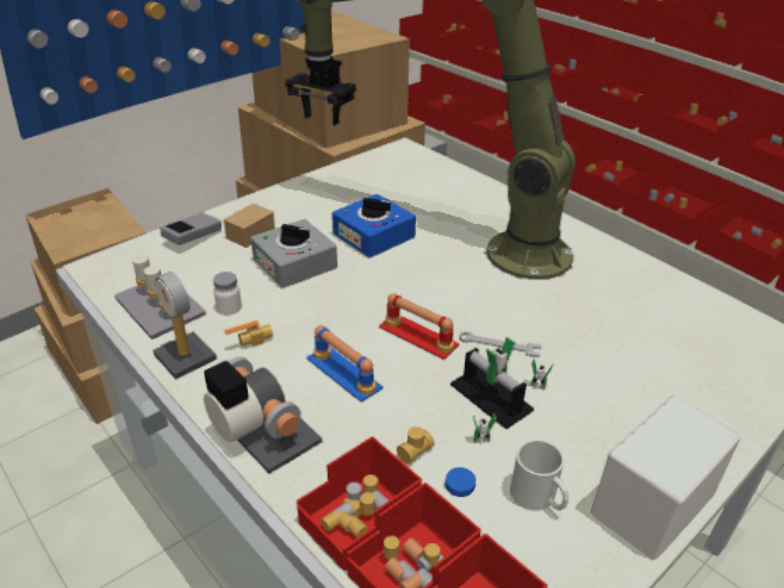

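View pics/top0.png

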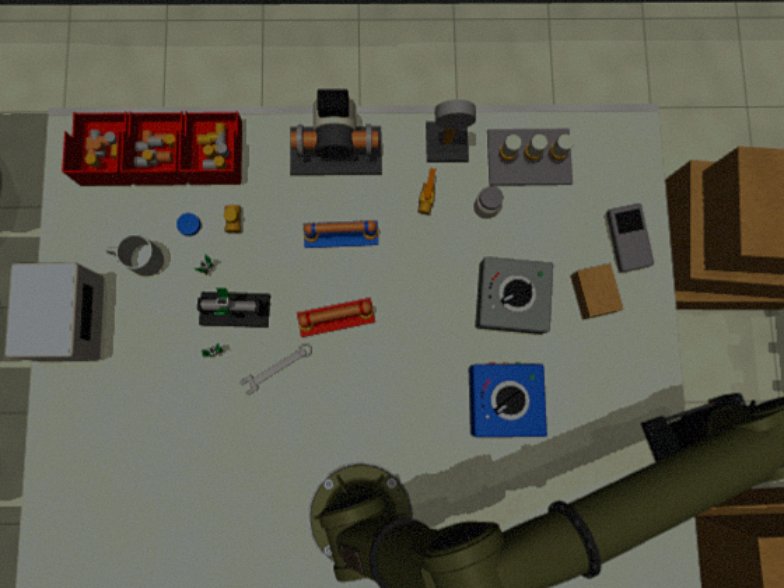

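```bash
python3 - <<'E'
from h import *
d=ld('scene'); c=d['img'][220:330,180:420,::-1]; cv2.imwrite('pics/crop_s.png',cv2.resize(c,None,fx=3.3,fy=3.3,interpolation=2))
d=ld('top'); c=d['img'][130:300,120:400,::-1]; cv2.imwrite('pics/crop_t.png',cv2.resize(c,None,fx=2.8,fy=2.8,interpolation=2))
E
```

```text
(no output)
```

View pics/crop_s.png

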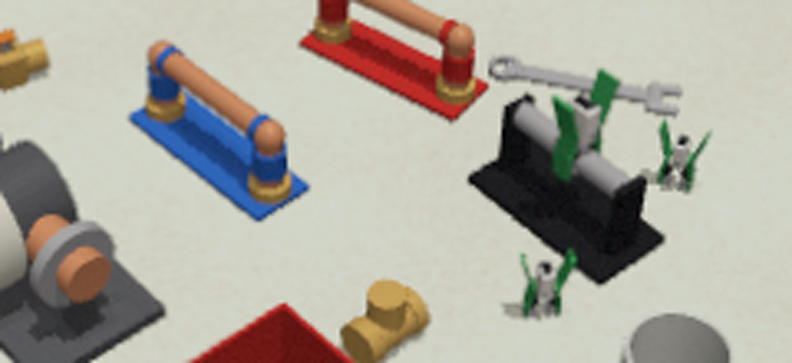

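View pics/crop_t.png

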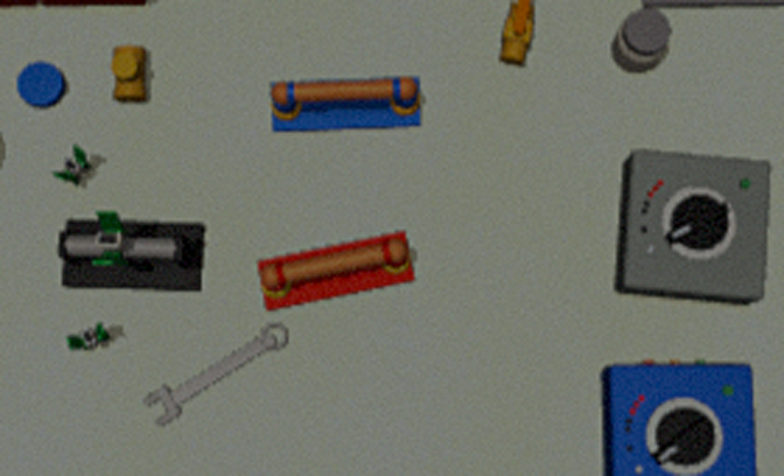

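The three probe-like things in the scene picture are at (357,255) upright on the black parking bar, (345,305) loose, and (384,267) loose. The one on the bar is meant, because it is clearly the largest and sits on the bar; the other two are minis. The red-collared pipe is at top (239,225), and the grey dial box is at top (367,208).

```bash
python3 - <<'E'
from h import *
print(get_obs()['time_s'])
for n in ('top','scene'):
    d=ld(n); P=cloud(d); I=d['img'].astype(int)
    hsv=cv2.cvtColor(d['img'],cv2.COLOR_RGB2HSV)
    H,S,V=[hsv[...,i].astype(int) for i in range(3)]
    def box(x0,x1,y0,y1,z0,z1): return (P[...,0]>x0)&(P[...,0]<x1)&(P[...,1]>y0)&(P[...,1]<y1)&(P[...,2]>z0)&(P[...,2]<z1)
    # copper pipe
    def line(m,name):
        q=P[m]; 
        if len(q)<8: print(n,name,len(q)); return
        c=np.median(q,0); u,s,vt=np.linalg.svd(q-q.mean(0)); 
        dd=vt[0]*np.sign(vt[0][1]); t=(q-q.mean(0))@dd
        mid=q.mean(0)+dd*(t.min()+t.max())/2
        print(n,name,len(q),'mean',q.mean(0).round(4),'mid',mid.round(4),'yaw of dir',np.degrees(np.arctan2(dd[1],dd[0])).round(1),'ext',np.ptp(t).round(3),'zmax',np.percentile(q[:,2],95).round(4))
    cop=(H>3)&(H<16)&(S>70)&(S<190)
    line(box(.3,.55,-.08,.16,.068,.1)&cop,'flow')
    grey=(S<45)&(V>60)
    line(box(.38,.55,.18,.37,.07,.084)&grey,'park')
    green=(H>40)&(H<90)&(S>80)
    m=box(.38,.55,.18,.37,.09,.2)&green; line(m,'green')
    m=box(.38,.55,.18,.37,.03,.2); line(m,'parkall')
    line(box(.38,.60,-.46,-.22,.10,.12),'dialbar')
    line(box(.38,.60,-.46,-.22,.06,.075),'boxtop')
E
```

```text
1.55
top flow 163 mean [0.4427 0.0513 0.0793] mid [0.4426 0.0519 0.0793] yaw of dir 100.8 ext 0.162 zmax 0.0864
top park 153 mean [0.4647 0.2832 0.078 ] mid [0.4651 0.2904 0.0781] yaw of dir 87.0 ext 0.129 zmax 0.0826
top green 85 mean [0.471  0.2895 0.1228] mid [0.4633 0.2897 0.124 ] yaw of dir 178.7 ext 0.054 zmax 0.1423
top parkall 493 mean [0.4664 0.2847 0.0894] mid [0.4669 0.2893 0.0899] yaw of dir 83.6 ext 0.157 zmax 0.1363
top dialbar 107 mean [ 0.4805 -0.351   0.1081] mid [ 0.4802 -0.3505  0.1081] yaw of dir 117.9 ext 0.071 zmax 0.1132
top boxtop 1993 mean [ 0.4828 -0.3573  0.0692] mid [ 0.4825 -0.358   0.0692] yaw of dir 70.5 ext 0.189 zmax 0.0741
scene flow 302 mean [0.4511 0.0585 0.0769] mid [0.4516 0.0556 0.0769] yaw of dir 101.5 ext 0.161 zmax 0.0834
scene park 231 mean [0.4717 0.2881 0.0782] mid [0.4716 0.2867 0.0782] yaw of dir 86.9 ext 0.137 zmax 0.0824
scene green 142 mean [0.4686 0.2924 0.1213] mid [0.4656 0.2925 0.1222] yaw of dir 179.1 ext 0.058 zmax 0.1402
scene parkall 857 mean [0.4713 0.2958 0.0831] mid [0.4712 0.2897 0.0835] yaw of dir 89.3 ext 0.143 zmax 0.1321
scene dialbar 89 mean [ 0.4864 -0.3502  0.1071] mid [ 0.4868 -0.3508  0.1071] yaw of dir 118.2 ext 0.075 zmax 0.1124
scene boxtop 949 mean [ 0.4988 -0.3415  0.0695] mid [ 0.5    -0.3427  0.0695] yaw of dir 136.9 ext 0.216 zmax 0.0737
```

```bash
cat >> h.py <<'E'
def plan(wps,p0=None,r0=None,claw=-1,step=.045,ang=7.5,nd=4):
    """wps: list of (pos,yaw) TCP, tool down. prints rows in calls of 10"""
    o=get_obs()
    p=np.array(o['tool_pos'] if p0 is None else p0,float)
    rr=R.from_euler('xyz',o['tool_rot'] if r0 is None else r0,degrees=True)
    rows=[]
    path=[];cp=p;cr=rr
    for q,y in wps:
        q=np.array(q,float); tr=R.from_euler('xyz',[180,0,y],degrees=True)
        dv=(cr.inv()*tr).as_rotvec(degrees=True)
        n=int(max(np.ceil(np.linalg.norm(q-cp)/step),np.ceil(np.linalg.norm(dv)/ang),1))
        for i in range(1,n+1):
            path.append((cp+(q-cp)*i/n, cr*R.from_rotvec(dv*i/n,degrees=True)))
        cp,cr=q,tr
    for k in range(0,len(path),10):
        seg=path[k:k+10]
        print('[['+','.join('['+','.join(f'{x:g}' for x in list((rr.inv().apply(a-p)).round(3))+list((rr.inv()*b).as_rotvec(degrees=True).round(1)))+f',{claw}]' for a,b in seg)+']]')
        p,rr=seg[-1]
E
python3 - <<'E'
from h import *
plan([((.45,-.42,.27),45),((.58,-.1,.27),70),((.56,.12,.27),85),((.465,.291,.24),89)],p0=[.191,-.621,.223],r0=[180,0,17.1])
E
```

```text
[[[0.038,-0.014,-0.006,0,0,-3.5,-1],[0.077,-0.029,-0.012,0,0,-7,-1],[0.115,-0.043,-0.018,-0,0,-10.5,-1],[0.153,-0.058,-0.024,0,0,-14,-1],[0.192,-0.072,-0.029,0,0,-17.4,-1],[0.23,-0.087,-0.035,0,0,-20.9,-1],[0.268,-0.101,-0.041,0,0,-24.4,-1],[0.307,-0.116,-0.047,0,0,-27.9,-1],[0.334,-0.149,-0.047,0,0,-31,-1],[0.361,-0.183,-0.047,0,0,-34.2,-1]]]
[[[0.041,-0.012,-0,-0,0,-3.1,-1],[0.083,-0.025,-0,-0,0,-6.3,-1],[0.124,-0.037,-0,-0,0,-9.4,-1],[0.165,-0.049,-0,-0,0,-12.5,-1],[0.207,-0.062,-0,0,0,-15.6,-1],[0.248,-0.074,-0,-0,0,-18.8,-1],[0.28,-0.105,-0,0,0,-21.7,-1],[0.312,-0.136,-0,-0,0,-24.8,-1],[0.344,-0.166,-0,0,0,-27.7,-1],[0.375,-0.197,-0,-0,0,-30.8,-1]]]
[[[0.043,-0.01,-0,0,0,-3,-1],[0.074,-0.034,0.006,0,0,-3.8,-1],[0.105,-0.057,0.012,0,0,-4.6,-1],[0.137,-0.081,0.018,-0,0,-5.4,-1],[0.168,-0.104,0.024,-0,0,-6.2,-1],[0.199,-0.128,0.03,0,0,-7,-1]]]
```

arm_command(
  targets=[
    [[0.038,-0.014,-0.006,0,0,-3.5,-1],[0.077,-0.029,-0.012,0,0,-7,-1],[0.115,-0.043,-0.018,0,0,-10.5,-1],[0.153,-0.058,-0.024,0,0,-14,-1],[0.192,-0.072,-0.029,0,0,-17.4,-1],[0.23,-0.087,-0.035,0,0,-20.9,-1],[0.268,-0.101,-0.041,0,0,-24.4,-1],[0.307,-0.116,-0.047,0,0,-27.9,-1],[0.334,-0.149,-0.047,0,0,-31,-1],[0.361,-0.183,-0.047,0,0,-34.2,-1]],
  ],
)

```text
time_s: 2.55
tool_pos: [0.4835, -0.3387, 0.2696]
tool_rot: [180.0, -0.0, 51.5]
force: [0.8, -0.1, 0.4]
grip_width: 0.0874
```

```bash
python3 - <<'E'
from h import *
d=cam('wrist','wrist_dial'); print(d['origin'],d['attitude'],get_obs()['tool_pos'])
pickle.dump(d,open('/tmp/wd.pkl','wb'))
E
```

```text
[ 0.52459122 -0.28566853  0.43239525] [ 1.65622556e+02 -7.27136055e-02 -3.85356310e+01] [ 0.48785855 -0.32870549  0.27014924]
```

View pics/wrist_dial.png

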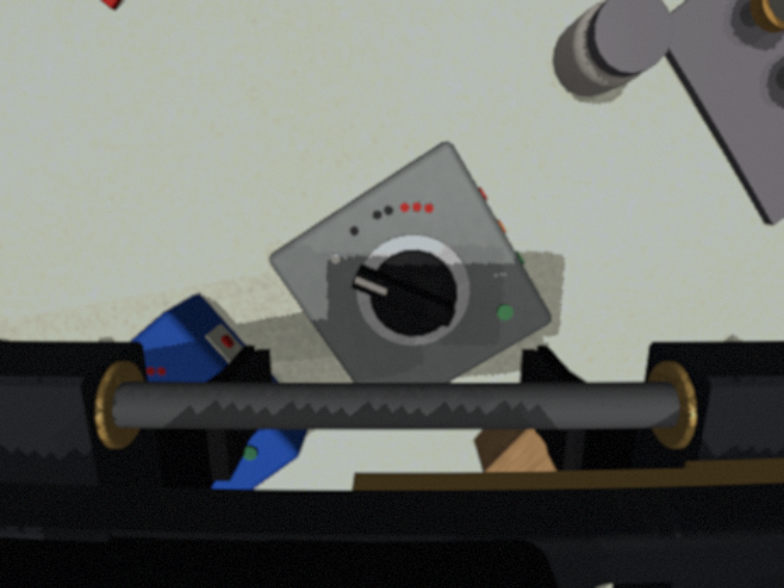

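arm_command(
  targets=[
    [[0.041,-0.012,0,0,0,-3.1,-1],[0.083,-0.025,0,0,0,-6.3,-1],[0.124,-0.037,0,0,0,-9.4,-1],[0.165,-0.049,0,0,0,-12.5,-1],[0.207,-0.062,0,0,0,-15.6,-1],[0.248,-0.074,0,0,0,-18.8,-1],[0.28,-0.105,0,0,0,-21.7,-1],[0.312,-0.136,0,0,0,-24.8,-1],[0.344,-0.166,0,0,0,-27.7,-1],[0.375,-0.197,0,0,0,-30.8,-1]],
  ],
)

```text
time_s: 3.6
tool_pos: [0.5628, 0.0773, 0.2697]
tool_rot: [180.0, 0.0, 82.2]
force: [0.7, -0.1, 0.1]
grip_width: 0.0867
```

arm_command(
  targets=[
    [[0.043,-0.01,0,0,0,-3,-1],[0.074,-0.034,0.006,0,0,-3.8,-1],[0.105,-0.057,0.012,0,0,-4.6,-1],[0.137,-0.081,0.018,0,0,-5.4,-1],[0.168,-0.104,0.024,0,0,-6.2,-1],[0.199,-0.128,0.03,0,0,-7,-1],[0.199,-0.128,0.03,0,0,-7,-1]],
  ],
)

```text
time_s: 4.3
tool_pos: [0.4589, 0.2964, 0.2395]
tool_rot: [-179.9, -0.1, 89.7]
force: [0.6, 0.0, -0.2]
grip_width: 0.087
```

```bash
python3 - <<'E'
from h import *
d=cam('wrist','wrist_probe'); print(d['origin'],get_obs()['tool_pos'],get_obs()['tool_rot'])
for t in ('probe','probe_grip'): 
  for r in search_frame(t,'wrist')[:3]: print(t,r,px2w(d,*r['position']))
E
```

```text
[0.45877704 0.36366235 0.40239447] [0.46133986 0.2932608  0.23960294] [-1.79987188e+02 -2.17565692e-02  8.94752454e+01]
probe {'position': [291.6, 212.7], 'conf': 0.96} [0.46528297 0.2968408  0.12689951]
probe {'position': [389.4, 141.4], 'conf': 0.94} [0.56226397 0.34964244 0.05158857]
probe {'position': [193.9, 162.2], 'conf': 0.76} [0.37078747 0.33027702 0.0519294 ]
probe_grip {'position': [292.6, 215.4], 'conf': 0.92} [0.46606569 0.29480676 0.1276572 ]
probe_grip {'position': [387.8, 141.5], 'conf': 0.83} [0.56032223 0.34959335 0.05287373]
probe_grip {'position': [192.6, 162.2], 'conf': 0.74} [0.36952474 0.3302997  0.05204029]
```

View pics/wrist_probe.png

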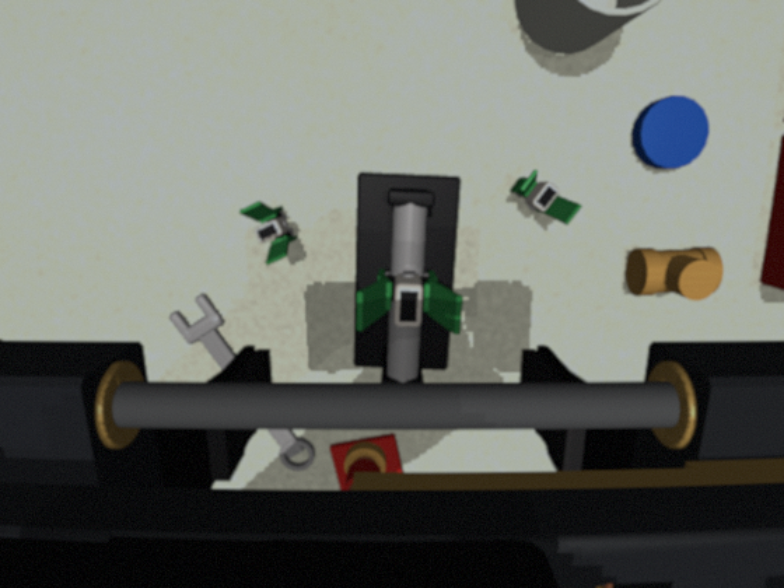

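The wrist view shows the big probe at (408,300) in the enlarged picture, on the bar, with its plates left and right. The two minis, at (270,230) and (545,195), are clearly smaller and stand on the counter. I'll measure precisely now that the arm has settled.

```bash
python3 - <<'E'
from h import *
d=cam('wrist'); o=get_obs(); print(o['tool_pos'],o['tool_rot'],d['origin'])
P=cloud(d); hsv=cv2.cvtColor(d['img'],cv2.COLOR_RGB2HSV); H,S,V=[hsv[...,i].astype(int) for i in range(3)]
reg=(P[...,0]>.4)&(P[...,0]<.53)&(P[...,1]>.2)&(P[...,1]<.4)
g=reg&(H>40)&(H<90)&(S>80)&(P[...,2]>.09)
q=P[g]; print(len(q),'z',q[:,2].min(),q[:,2].max())
for s,nm in ((q[:,0]<.465,'lo'),(q[:,0]>=.465,'hi')):
    w=q[s]; t=w[w[:,2]>.135]
    print(nm,len(w),w.min(0).round(4),w.max(0).round(4),'top',t.mean(0).round(4), t.min(0).round(4),t.max(0).round(4))
gr=reg&(S<45)&(V>70)&(P[...,2]>.07)&(P[...,2]<.084)
w=P[gr]; f=np.polyfit(w[:,1],w[:,0],1); print('bar',len(w),w.mean(0),'x at .29',np.polyval(f,.29),'yaw',90-np.degrees(np.arctan(f[0])),w[:,1].min(),w[:,1].max())
wh=reg&(S<60)&(V>110)&(P[...,2]>.09); print('white',P[wh].mean(0),P[wh].min(0),P[wh].max(0))
dk=reg&(V<60)&(P[...,2]>.07)&(P[...,2]<.09); print('ends',P[dk].min(0),P[dk].max(0))
E
```

```text
[0.46462851 0.28908377 0.23960363] [1.79962751e+02 4.21720008e-02 8.89929891e+01] [0.46438167 0.35749804 0.40233505]
5680 z 0.09009533750466109 0.3611955917145832
lo 3456 [0.4002 0.2803 0.0906] [0.465  0.3296 0.3612] top [0.4351 0.312  0.3274] [0.4002 0.2803 0.135 ] [0.465  0.3296 0.3612]
hi 2224 [0.465  0.2698 0.0901] [0.529  0.3277 0.3612] top [0.4907 0.3098 0.3111] [0.465  0.2698 0.135 ] [0.529  0.3277 0.3612]
bar 1784 [0.46490829 0.29491642 0.07999173] x at .29 0.4646989814416736 yaw 87.5622306690358 0.21955428561175563 0.34841628797363283
white [0.46636067 0.30621277 0.22130543] [0.40027636 0.27934121 0.10558845] [0.52964374 0.32916309 0.3430172 ]
ends [0.44597156 0.21864004 0.07017353] [0.48454537 0.35550144 0.08984158]
```

```bash
python3 - <<'E'
from h import *
d=ld('wrist')
P=cloud(d); hsv=cv2.cvtColor(d['img'],cv2.COLOR_RGB2HSV); H,S,V=[hsv[...,i].astype(int) for i in range(3)]
reg=(P[...,0]>.4)&(P[...,0]<.53)&(P[...,1]>.2)&(P[...,1]<.4)&(P[...,2]<.155)&(P[...,2]>.09)
q=P[reg&(H>40)&(H<90)&(S>80)]
for s,nm in ((q[:,0]<.465,'lo'),(q[:,0]>=.465,'hi')):
    w=q[s]; t=w[w[:,2]>.135]
    print(nm,len(w),np.percentile(w,[1,99],0).round(4).tolist(),'top',len(t),t.mean(0).round(4), t.min(0).round(4),t.max(0).round(4))
w=P[reg&(S<60)&(V>110)]; print('white',len(w),w.mean(0),np.percentile(w,[2,98],0).round(4).tolist())
E
```

```text
lo 695 [[0.4369, 0.2827, 0.1028], [0.4547, 0.3043, 0.1437]] top 229 [0.4397 0.2942 0.1408] [0.4368 0.2825 0.135 ] [0.4427 0.3046 0.1441]
hi 714 [[0.4752, 0.2811, 0.1023], [0.4932, 0.3024, 0.1433]] top 223 [0.4903 0.2916 0.1404] [0.4872 0.2805 0.135 ] [0.4935 0.3021 0.1438]
white 245 [0.46565141 0.2975625  0.12593659] [[0.4576, 0.281, 0.1066], [0.4924, 0.3052, 0.1366]]
```

arm_command(
  targets=[
    [[0.004,0,0.03,0,0,1.5,-1],[0.004,0,0.06,0,0,1.5,-1],[0.004,0,0.085,0,0,1.5,-1],[0.004,0,0.105,0,0,1.5,-1],[0.004,0,0.12,0,0,1.5,-1],[0.004,0,0.127,0,0,1.5,-1],[0.004,0,0.127,0,0,1.5,-1],[0.004,0,0.127,0,0,1.5,-1]],
  ],
  newtons=25,
)

```text
time_s: 5.3
tool_pos: [0.4643, 0.2946, 0.1133]
tool_rot: [179.9, -0.0, 87.6]
force: [0.3, 0.2, -0.2]
grip_width: 0.087
```

arm_command(
  targets=[
    [[0,0,0,0,0,0,0.1],[0,0,0,0,0,0,0.3],[0,0,0,0,0,0,0.5],[0,0,0,0,0,0,0.7],[0,0,0,0,0,0,1],[0,0,0,0,0,0,1],[0,0,0,0,0,0,1],[0,0,0,0,0,0,1]],
  ],
)

```text
time_s: 6.1
tool_pos: [0.4633, 0.2943, 0.1123]
tool_rot: [-180.0, 0.0, 87.6]
force: [-1.1, 0.1, -0.2]
grip_width: 0.0318
```

```bash
python3 - <<'E'
from h import *
d=cam('wrist','grip1'); cam('scene'); o=get_obs(); print(o['tool_pos'],o['tool_rot'],o['force'],o['grip_width'],o['time_s'])
c=ld('scene')['img'][200:330,260:450,::-1]; cv2.imwrite('pics/grip1s.png',cv2.resize(c,None,fx=4,fy=4,interpolation=2))
E
```

```text
[0.46334358 0.29435017 0.11225757] [-1.79970680e+02  1.89459524e-02  8.76233048e+01] [-1.13616527 -0.07648311 -2.14890968] 0.03143627133507143 6.2
```

View pics/grip1s.png

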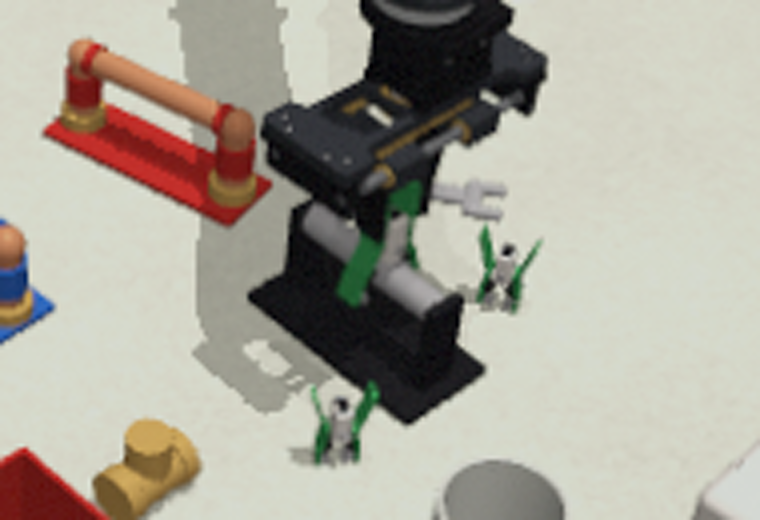

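View pics/grip1.png

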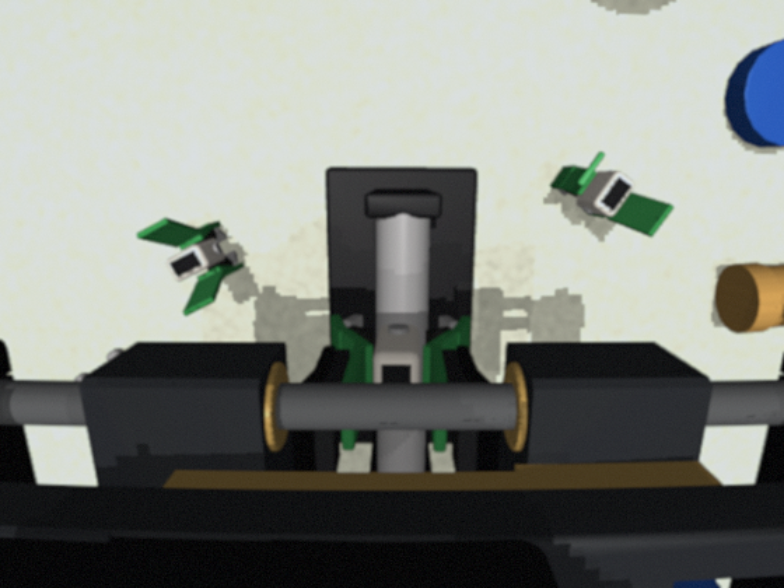

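arm_command(
  targets=[
    [[0,0,-0.01,0,0,0,1],[0,0,-0.025,0,0,0,1],[0,0,-0.05,0,0,0,1],[0,0,-0.08,0,0,0,1],[0,0,-0.11,0,0,0,1],[0,0,-0.13,0,0,0,1],[0,0,-0.13,0,0,0,1],[0,0,-0.13,0,0,0,1]],
  ],
)

```text
time_s: 7.0
tool_pos: [0.4637, 0.2946, 0.2431]
tool_rot: [179.9, -0.0, 87.6]
force: [0.4, 0.2, -1.0]
grip_width: 0.0311
```

```bash
python3 - <<'E'
from h import *
d=cam('scene','lift'); o=get_obs(); print(o['tool_pos'],o['tool_rot'],o['force'],o['grip_width'],o['time_s'])
c=ld('scene')['img'][160:330,260:450,::-1]; cv2.imwrite('pics/lift.png',cv2.resize(c,None,fx=3.5,fy=3.5,interpolation=2))
plan([((.443,.051,.24),101)],step=.03)
E
```

```text
[0.46323733 0.29418294 0.24209794] [-1.79975483e+02  4.16840828e-02  8.76233821e+01] [ 0.08973012 -0.41781087 -1.470621  ] 0.03195775829911494 7.05
[[[-0.027,-0.001,0,-0,0,-1.5,-1],[-0.054,-0.002,0.001,-0,0,-3,-1],[-0.081,-0.003,0.001,-0,0,-4.5,-1],[-0.108,-0.005,0.001,-0,0,-5.9,-1],[-0.135,-0.006,0.001,-0,0,-7.4,-1],[-0.163,-0.007,0.002,-0,0,-8.9,-1],[-0.19,-0.008,0.002,-0,0,-10.4,-1],[-0.217,-0.009,0.002,-0,0,-11.9,-1],[-0.244,-0.01,0.002,-0,0,-13.4,-1]]]
```

View pics/lift.png

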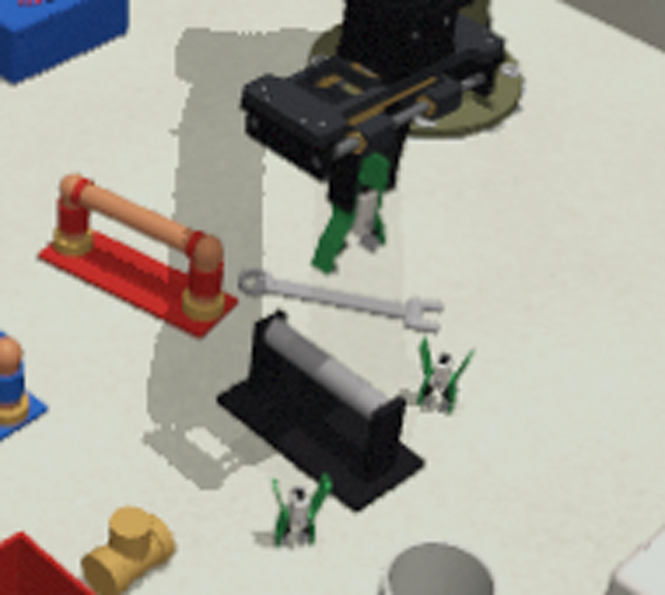

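The probe is off the bar, jaws open. I'll carry it to the red pipe, gripper held closed.

arm_command(
  targets=[
    [[-0.015,0,0,0,0,-1,1],[-0.042,-0.002,0.001,0,0,-3,1],[-0.074,-0.003,0.001,0,0,-4.5,1],[-0.108,-0.005,0.001,0,0,-5.9,1],[-0.142,-0.006,0.001,0,0,-7.4,1],[-0.177,-0.007,0.002,0,0,-9.5,1],[-0.208,-0.008,0.002,0,0,-11.4,1],[-0.232,-0.0095,0.002,0,0,-12.9,1],[-0.244,-0.01,0.002,0,0,-13.4,1],[-0.244,-0.01,0.002,0,0,-13.4,1]],
  ],
)

```text
time_s: 8.05
tool_pos: [0.4425, 0.0489, 0.2392]
tool_rot: [-179.8, 0.0, 100.8]
force: [-0.7, -0.3, -0.2]
grip_width: 0.0317
```

```bash
cat > pipe.py <<'E'
from h import *
import sys
d=cam('wrist',sys.argv[1]); o=get_obs(); print(o['tool_pos'],o['tool_rot'],o['force'],o['grip_width'],o['time_s'],d['origin'])
P=cloud(d); hsv=cv2.cvtColor(d['img'],cv2.COLOR_RGB2HSV); H,S,V=[hsv[...,i].astype(int) for i in range(3)]
reg=(P[...,0]>.36)&(P[...,0]<.53)&(P[...,1]>-.08)&(P[...,1]<.17)&(P[...,2]<.084)&(P[...,2]>.076)
cop=(H>3)&(H<18)&(S>60)&(S<200)
w=P[reg&cop]; f=np.polyfit(w[:,1],w[:,0],1); print(len(w),np.percentile(w,[1,50,99],0).round(4).tolist(),'x at .051',np.polyval(f,.051),'yaw',90-np.degrees(np.arctan(f[0])))
red=(P[...,0]>.36)&(P[...,0]<.55)&(P[...,1]>-.1)&(P[...,1]<.2)&(P[...,2]<.1)&((H<3)|(H>174))&(S>150)&(V>60)
m=red&(P[...,2]>.04); w=P[m]; print('red collars',len(w)); 
if len(w): print(w[w[:,1]>.05].mean(0), w[w[:,1]<.05].mean(0) if (w[:,1]<.05).any() else '')
E
python3 pipe.py hover1
```

```text
[0.44273512 0.05061951 0.23943696] [-1.79886368e+02 -4.12613890e-02  1.00906002e+02] [-0.17159386  1.72331273 -1.76868085] 0.03158503272214192 8.1 [0.42967568 0.11542478 0.40196503]
2432 [[0.4197, 0.022, 0.0761], [0.4389, 0.0761, 0.0804], [0.4561, 0.1306, 0.0836]] x at .051 0.4434766127335964 yaw 100.79103368086948
red collars 214
[0.43222631 0.11077222 0.08099932]
```

View pics/hover1.png

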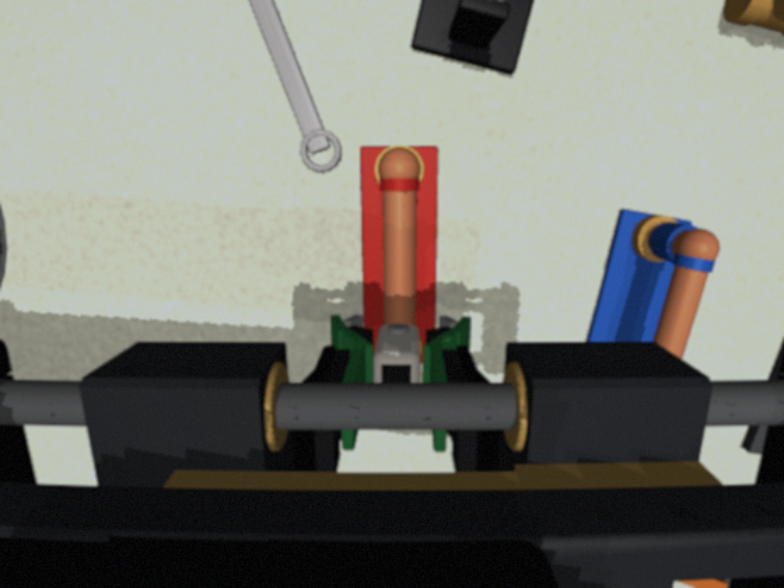

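The pipe runs under the probe centred on the gripper, with its red collar visible at (400,184). The pipe axis is within 1 mm of the tool laterally and the yaw matches, so I'll descend.

arm_command(
  targets=[
    [[0,0,0.02,0,0,0,1],[0,0,0.045,0,0,0,1],[0,0,0.065,0,0,0,1],[0,0,0.08,0,0,0,1],[0,0,0.09,0,0,0,1],[0,0,0.098,0,0,0,1],[0,0,0.105,0,0,0,1],[0,0,0.11,0,0,0,1]],
  ],
)

```text
time_s: 8.9
tool_pos: [0.4436, 0.0514, 0.1302]
tool_rot: [180.0, -0.0, 101.0]
force: [-0.3, -0.3, -0.1]
grip_width: 0.0314
```

arm_command(
  targets=[
    [[0,0,0.005,0,0,0,1],[0,0,0.01,0,0,0,1],[0,0,0.014,0,0,0,1],[0,0,0.016,0,0,0,1],[0,0,0.016,0,0,0,1],[0,0,0.016,0,0,0,1]],
  ],
)

```text
time_s: 9.5
tool_pos: [0.4436, 0.0511, 0.1147]
tool_rot: [180.0, 0.0, 101.0]
force: [-0.4, 0.1, -1.1]
grip_width: 0.0319
```

```bash
python3 pipe.py down1; python3 - <<'E'
from h import *
cam('scene')
c=ld('scene')['img'][170:300,220:400,::-1]; cv2.imwrite('pics/down1s.png',cv2.resize(c,None,fx=4,fy=4,interpolation=2))
E
```

```text
[0.44363092 0.05110369 0.11473448] [1.79978497e+02 1.21070455e-02 1.01022511e+02] [-0.99781531 -0.27815908 -1.27881742] 0.03135989247823518 9.55 [0.43000136 0.11752428 0.27744663]
4823 [[0.4195, -0.0025, 0.0762], [0.4366, 0.0883, 0.0806], [0.4607, 0.1313, 0.0837]] x at .051 0.44339563814343613 yaw 100.77210984874996
red collars 895
[0.43233286 0.10995194 0.08081135] [ 0.45401084 -0.00522454  0.08010365]
```

View pics/down1s.png

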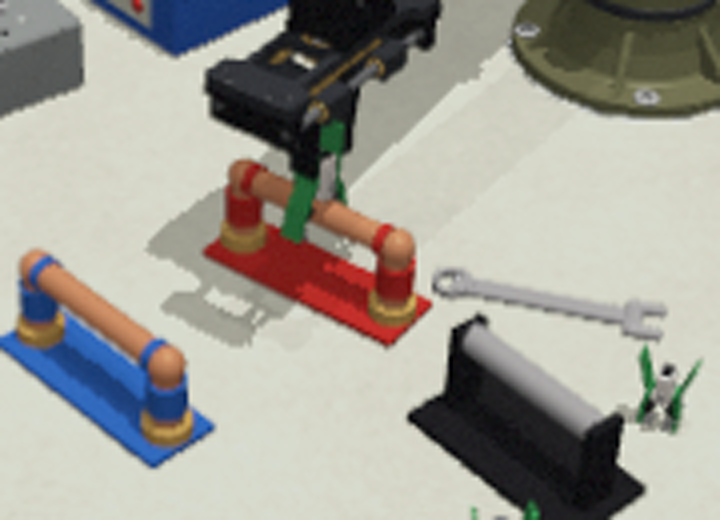

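View pics/down1.png

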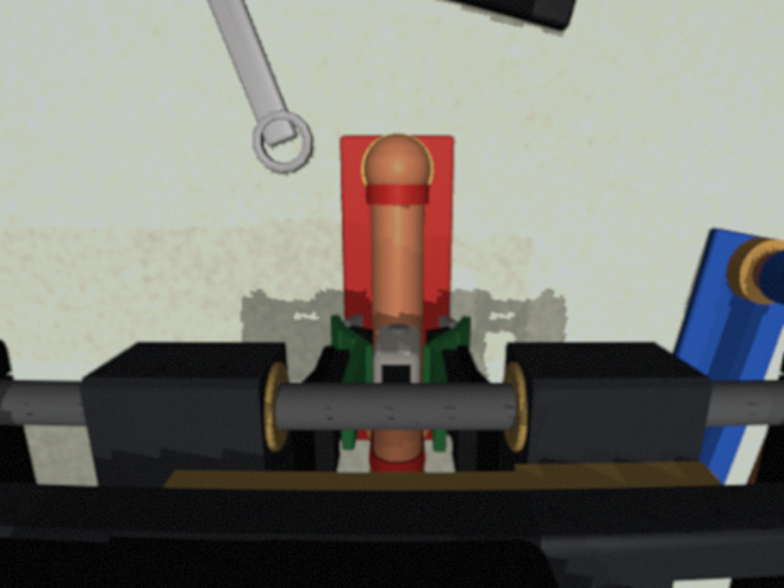

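arm_command(
  targets=[
    [[0,0,0.002,0,0,0,1],[0,0,0.002,0,0,0,1],[0,0,0.002,0,0,0,1]],
  ],
)

```text
time_s: 9.9
tool_pos: [0.4434, 0.0511, 0.1125]
tool_rot: [-180.0, 0.0, 101.0]
force: [-0.5, -0.2, -0.6]
grip_width: 0.0315
```

arm_command(
  targets=[
    [[0,0,0,0,0,0,0.25],[0,0,0,0,0,0,0.15],[0,0,0,0,0,0,0.0],[0,0,0,0,0,0,-0.2],[0,0,0,0,0,0,-0.6],[0,0,0,0,0,0,-1],[0,0,0,0,0,0,-1],[0,0,0,0,0,0,-1]],
  ],
)

```text
time_s: 10.7
tool_pos: [0.444, 0.0512, 0.1128]
tool_rot: [179.9, 0.0, 101.0]
force: [-0.1, 0.2, -0.0]
grip_width: 0.0757
```

```bash
python3 - <<'E'
from h import *
cam('scene');cam('wrist','rel1');o=get_obs(); print(o['tool_pos'],o['tool_rot'],o['force'],o['grip_width'],o['time_s'])
c=ld('scene')['img'][170:300,220:400,::-1]; cv2.imwrite('pics/rel1s.png',cv2.resize(c,None,fx=4,fy=4,interpolation=2))
E
```

```text
[0.44374704 0.05114256 0.11269117] [1.79965852e+02 7.94533322e-03 1.01022962e+02] [0.31657521 0.43097407 0.02056357] 0.0824646646437486 10.8
```

View pics/rel1s.png

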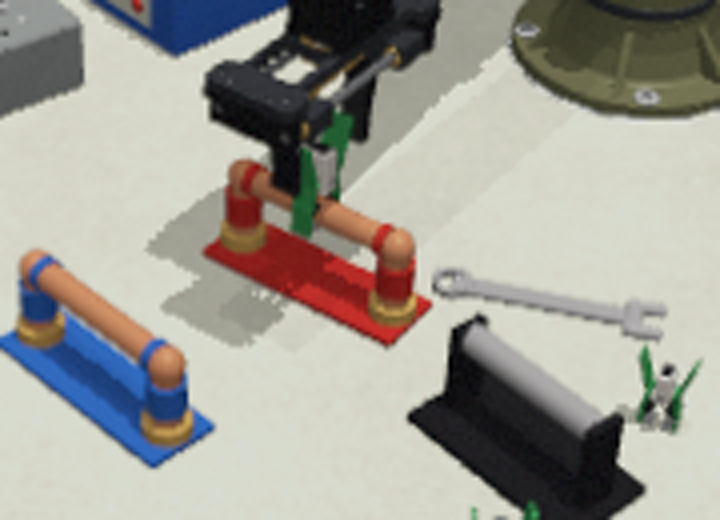

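View pics/rel1.png

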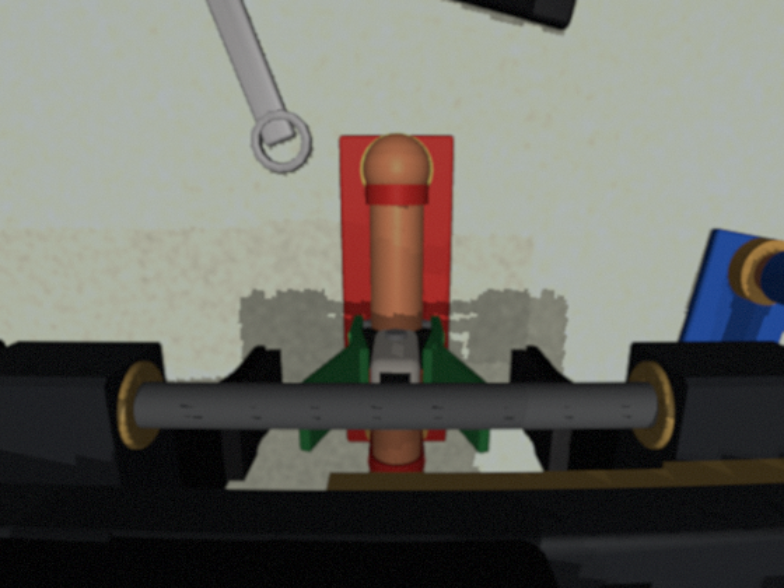

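Clipped and released: levers closed on the pipe, plates splayed, housing upright between the collars. I'll go straight up, then look.

arm_command(
  targets=[
    [[0,0,-0.015,0,0,0,-1],[0,0,-0.04,0,0,0,-1],[0,0,-0.075,0,0,0,-1],[0,0,-0.11,0,0,0,-1],[0,0,-0.14,0,0,0,-1],[0,0,-0.14,0,0,0,-1],[0,0,-0.14,0,0,0,-1]],
  ],
)

```text
time_s: 11.5
tool_pos: [0.4438, 0.0511, 0.2529]
tool_rot: [179.9, 0.0, 101.0]
force: [-0.2, 0.5, -1.6]
grip_width: 0.0872
```

```bash
python3 - <<'E'
from h import *
cam('scene');d=cam('wrist','rel2');o=get_obs(); print(o['tool_pos'],o['tool_rot'],o['force'],o['grip_width'],o['time_s'])
c=ld('scene')['img'][170:300,220:400,::-1]; cv2.imwrite('pics/rel2s.png',cv2.resize(c,None,fx=4,fy=4,interpolation=2))
P=cloud(d); hsv=cv2.cvtColor(d['img'],cv2.COLOR_RGB2HSV); H,S,V=[hsv[...,i].astype(int) for i in range(3)]
reg=(P[...,0]>.38)&(P[...,0]<.5)&(P[...,1]>-.03)&(P[...,1]<.12)&(P[...,2]<.155)&(P[...,2]>.09)
q=P[reg&(H>40)&(H<90)&(S>80)]
for s in (q[:,0]<.4435,q[:,0]>=.4435):
    w=q[s]; t=w[w[:,2]>.13]; print(len(w),t.mean(0).round(4),t.max(0).round(4))
plan([((.49,-.15,.25),110),((.487,-.358,.25),118)],step=.04)
E
```

```text
[0.44276914 0.05099481 0.25135256] [-1.79892421e+02 -1.58187919e-02  1.01018937e+02] [ 0.19409153  0.6342866  -0.35723147] 0.08671297424053778 11.6
608 [0.4188 0.0451 0.1386] [0.4238 0.0554 0.1438]
582 [0.467  0.0542 0.139 ] [0.4717 0.0646 0.1445]
[[[-0.034,0.001,0,-0,-0,-1.5,-1],[-0.069,0.003,0,-0,-0,-3,-1],[-0.103,0.004,0.001,-0.1,-0,-4.5,-1],[-0.138,0.005,0.001,-0.1,-0,-6,-1],[-0.172,0.007,0.001,-0.1,-0,-7.5,-1],[-0.206,0.008,0.001,-0.1,-0,-9,-1],[-0.24,0.001,0.001,-0.1,-0,-10.3,-1],[-0.274,-0.006,0.001,-0.1,-0,-11.6,-1],[-0.308,-0.013,0.001,-0.1,-0,-13,-1],[-0.342,-0.021,0.001,-0.1,-0,-14.3,-1]]]
[[[-0.031,-0.015,-0,-0,0,-1.3,-1],[-0.062,-0.031,-0,0,0,-2.7,-1]]]
```

View pics/rel2s.png

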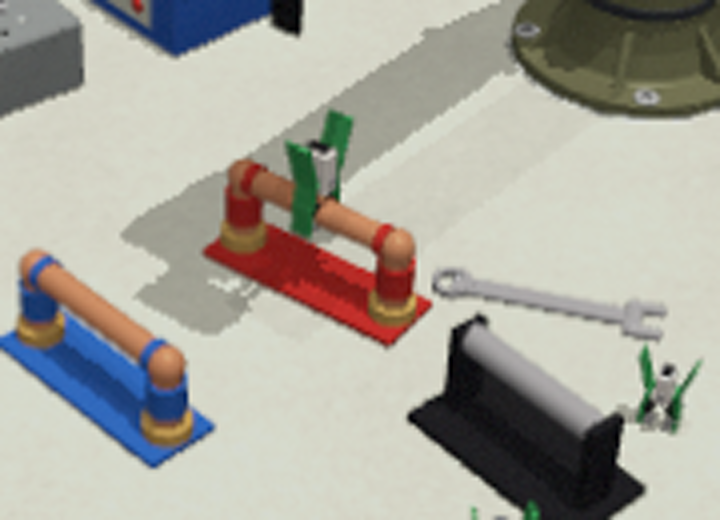

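View pics/rel2.png

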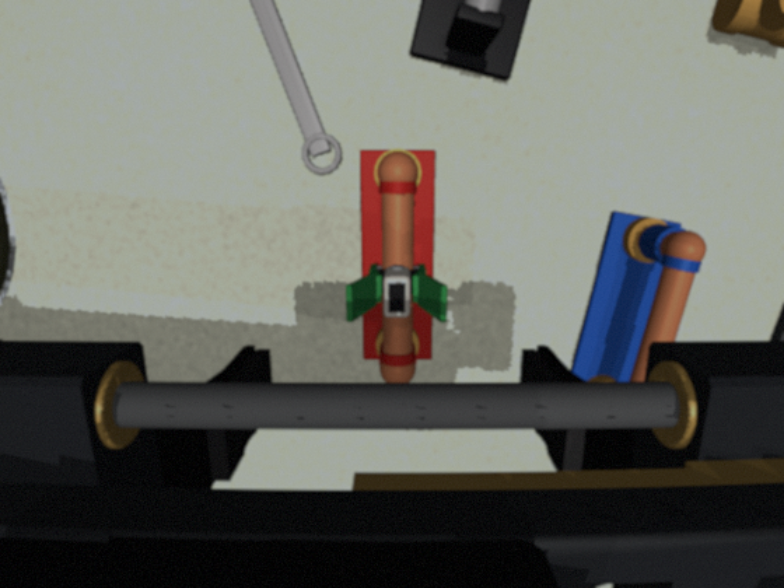

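The probe sits upright on the red pipe at (397,293), both plate tops at the same height (0.144 m) as when parked. On to the dial on the grey box.

arm_command(
  targets=[
    [[-0.034,0.001,0,0,0,-1.5,-1],[-0.069,0.003,0,0,0,-3,-1],[-0.103,0.004,0,0,0,-4.5,-1],[-0.138,0.005,0,0,0,-6,-1],[-0.172,0.007,0,0,0,-7.5,-1],[-0.206,0.008,0,0,0,-9,-1],[-0.24,0.001,0,0,0,-10.3,-1],[-0.274,-0.006,0,0,0,-11.6,-1],[-0.308,-0.013,0,0,0,-13,-1],[-0.342,-0.021,0,0,0,-14.3,-1]],
  ],
)

```text
time_s: 12.6
tool_pos: [0.4875, -0.2895, 0.2506]
tool_rot: [-179.9, -0.1, 115.4]
force: [-0.3, 0.8, 0.1]
grip_width: 0.0874
```

arm_command(
  targets=[
    [[-0.031,-0.015,0,0,0,-1.3,-1],[-0.062,-0.031,0,0,0,-2.7,-1],[-0.062,-0.031,0,0,0,-2.7,-1],[-0.062,-0.031,0,0,0,-2.7,-1],[-0.062,-0.031,0,0,0,-2.7,-1]],
  ],
)

```text
time_s: 13.1
tool_pos: [0.4869, -0.3563, 0.2515]
tool_rot: [-180.0, -0.1, 118.1]
force: [-0.3, -0.4, 0.8]
grip_width: 0.0871
```

```bash
cat > dial.py <<'E'
from h import *
import sys
d=cam('wrist',sys.argv[1]); o=get_obs(); print(o['tool_pos'],o['tool_rot'],o['force'],o['grip_width'],o['time_s'])
P=cloud(d); hsv=cv2.cvtColor(d['img'],cv2.COLOR_RGB2HSV); H,S,V=[hsv[...,i].astype(int) for i in range(3)]
reg=(P[...,0]>.4)&(P[...,0]<.58)&(P[...,1]>-.45)&(P[...,1]<-.26)
b=P[reg&(P[...,2]>.1)&(P[...,2]<.116)]
r=cv2.minAreaRect((b[:,:2]*1000).astype(np.float32)); print('bar n',len(b),'z',np.median(b[:,2]),'rect',r)
c=b.mean(0); u,s,vt=np.linalg.svd(b[:,:2]-c[:2]); print('mean',c,'dir',np.degrees(np.arctan2(vt[0][1],vt[0][0])))
for lo,hi in ((.074,.082),(.082,.098)):
    w=P[reg&(P[...,2]>lo)&(P[...,2]<hi)]
    if len(w)>20: print(lo,'disc',len(w),cv2.minEnclosingCircle((w[:,:2]*1000).astype(np.float32)),np.percentile(w,[1,99],0).round(4).tolist())
w=P[reg&(V>150)&(S<50)&(P[...,2]>.066)&(P[...,2]<.12)]; 
t=P[reg&(P[...,2]>.066)&(P[...,2]<.073)]; print('boxtop',np.percentile(t,[1,99],0).round(4).tolist(),cv2.minAreaRect((t[:,:2]*1000).astype(np.float32)))
rd=reg&((H<6)|(H>172))&(S>120)&(P[...,2]>.06)&(P[...,2]<.08); n,l,st,ce=cv2.connectedComponentsWithStats(rd.astype(np.uint8))
for i in range(1,n):
    if st[i,4]>4: print('red',ce[i].round(1),st[i,4],px2w(d,*ce[i]).round(4))
E
python3 dial.py dial1
```

```text
[ 0.48712598 -0.35613186  0.25192155] [-1.79999908e+02 -7.96851688e-02  1.18146681e+02] [ 0.77440155 -0.00911499  0.48480826] 0.08718382485672427 13.15
bar n 1287 z 0.10960164969344044 rect ((479.2473449707031, -350.900146484375), (13.514169692993164, 71.40076446533203), 28.2130069732666)
mean [ 0.47895096 -0.35001942  0.10952985] dir -62.023967766820626
0.074 disc 206 ((493.87884521484375, -372.6416931152344), 58.73748016357422) [[0.4444, -0.4189, 0.074], [0.5328, -0.3222, 0.082]]
0.082 disc 2360 ((480.2964172363281, -352.45855712890625), 37.88813400268555) [[0.4533, -0.3877, 0.0822], [0.5132, -0.3274, 0.0855]]
boxtop [[0.4037, -0.4324, 0.0676], [0.5628, -0.2774, 0.0729]] ((483.013427734375, -358.55340576171875), (159.41310119628906, 159.59271240234375), 83.65951538085938)
red [334.7 166.7] 28 [ 0.5163 -0.3062  0.0724]
red [338.3 175.1] 31 [ 0.5234 -0.3116  0.0728]
red [340.6 183.5] 31 [ 0.5296 -0.3177  0.0723]
```

View pics/dial1.png

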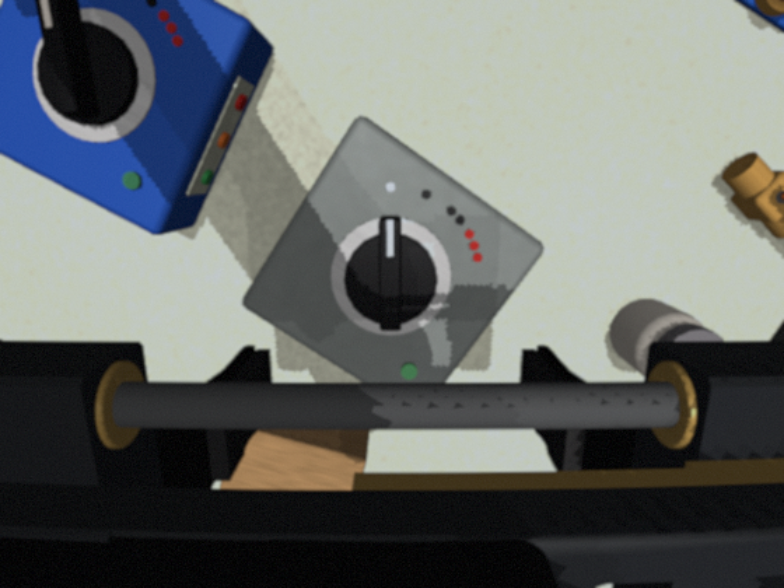

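Grey dial: bar at (390,270), pointer up at the white dot, three red dots at (474,245). The blue box at upper left is the look-alike, to be left alone. The axis from the bar is (0.483, -0.358), which agrees with the box-top centre. The middle red dot lies at bearing 49°, a 69° clockwise turn, as given.

arm_command(
  targets=[
    [[0,-0.002,0.03,0,0,0,-1],[0,-0.0045,0.06,0,0,0,-1],[0,-0.0045,0.09,0,0,0,-1],[0,-0.0045,0.115,0,0,0,-1],[0,-0.0045,0.13,0,0,0,-1],[0,-0.0045,0.14,0,0,0,-1],[0,-0.0045,0.14,0,0,0,-1],[0,-0.0045,0.14,0,0,0,-1]],
  ],
)

```text
time_s: 13.95
tool_pos: [0.4835, -0.3602, 0.1137]
tool_rot: [180.0, 0.1, 118.0]
force: [0.1, -0.4, 0.5]
grip_width: 0.087
```

```bash
python3 dial.py dial2
```

```text
[ 0.48363365 -0.36048888  0.11400922] [1.79945703e+02 1.26785180e-01 1.18029688e+02] [ 0.221899   -0.77783721  0.58126425] 0.0868885357943781 14.0
bar n 3047 z 0.10963425045659644 rect ((479.9652404785156, -351.79998779296875), (85.54936218261719, 66.32061004638672), 63.711212158203125)
mean [ 0.47457515 -0.34189104  0.10966066] dir -61.73136725650952
0.074 disc 251 ((499.44281005859375, -353.9595947265625), 62.048988342285156) [[0.4437, -0.4103, 0.074], [0.5289, -0.3173, 0.0819]]
0.082 disc 5419 ((479.711181640625, -350.8915710449219), 36.2896614074707) [[0.453, -0.3823, 0.0823], [0.513, -0.3212, 0.0893]]
boxtop [[0.4035, -0.431, 0.0677], [0.5628, -0.2764, 0.0728]] ((482.98431396484375, -357.87957763671875), (158.4208526611328, 158.66200256347656), 83.8094482421875)
red [376.8 189. ] 90 [ 0.5166 -0.3061  0.072 ]
red [381.9 202. ] 92 [ 0.524  -0.3114  0.0703]
red [385.5 215.6] 85 [ 0.5296 -0.3173  0.0722]
```

View pics/dial2.png

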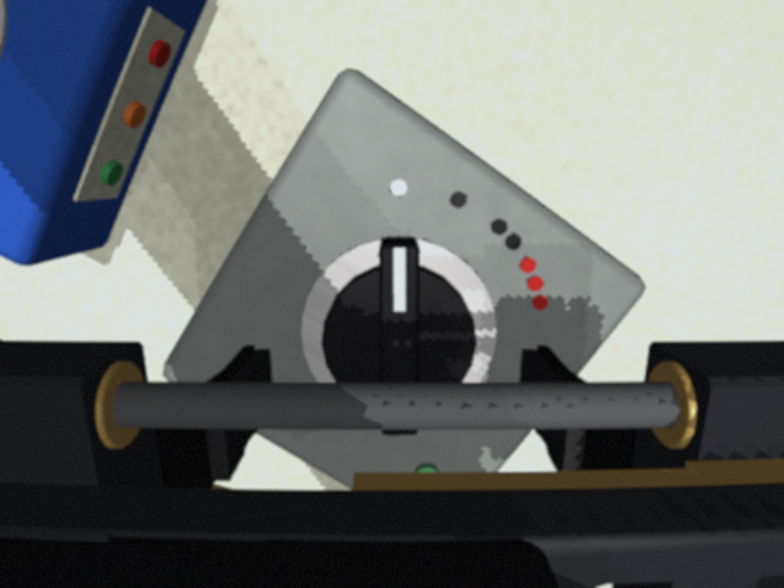

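arm_command(
  targets=[
    [[0.002,0,0.01,0,0,0,-1],[0.0025,0.0005,0.02,0,0,0,-1],[0.0025,0.0005,0.0255,0,0,0,-1],[0.0025,0.0005,0.0255,0,0,0,-1],[0.0025,0.0005,0.0255,0,0,0,-1]],
  ],
)

```text
time_s: 14.5
tool_pos: [0.4819, -0.3576, 0.0868]
tool_rot: [-180.0, -0.0, 118.0]
force: [-0.3, -0.2, 0.4]
grip_width: 0.0869
```

arm_command(
  targets=[
    [[0,0,0,0,0,0,0.2],[0,0,0,0,0,0,0.4],[0,0,0,0,0,0,0.6],[0,0,0,0,0,0,0.8],[0,0,0,0,0,0,1],[0,0,0,0,0,0,1],[0,0,0,0,0,0,1],[0,0,0,0,0,0,1],[0,0,0,0,0,0,1]],
  ],
  newtons=45,
)

```text
time_s: 15.4
tool_pos: [0.482, -0.3576, 0.087]
tool_rot: [-180.0, 0.0, 118.0]
force: [-0.9, 0.1, -0.1]
grip_width: 0.0226
```

```bash
python3 - <<'E'
from h import *
o=get_obs(); print({k:np.round(v,4) for k,v in o.items() if k!='effort'})
E
```

```text
{'time_s': np.float64(15.4), 'qpos': array([ 47.1678,  18.9681, -15.6329,  99.0893,   5.6604,  62.7113,
        57.7653]), 'joint_velocities': array([-0.0364, -0.089 ,  0.0676, -0.0265, -0.0771,  0.1414, -0.014 ]), 'tool_pos': array([ 0.482 , -0.3576,  0.087 ]), 'tool_rot': array([-1.799965e+02,  1.500000e-03,  1.180218e+02]), 'force': array([-0.8614,  0.1228, -0.1191]), 'wrist_torque': array([ 0.0507, -0.1442,  0.0142]), 'grip_width': np.float64(0.0226)}
```

arm_command(
  targets=[
    [[0,0,0,0,0,0,1],[0,0,0,0,0,0,1],[0,0,0,0,0,0,1],[0,0,0,0,0,0,1]],
  ],
)

```text
time_s: 15.8
tool_pos: [0.4832, -0.357, 0.0871]
tool_rot: [179.9, 0.0, 118.1]
force: [4.5, 0.8, -3.1]
grip_width: 0.0135
```

arm_command(
  targets=[
    [[0,0,0,0,0,2,1],[0,0,0,0,0,6,1],[0,0,0,0,0,10,1],[0,0,0,0,0,14,1],[0,0,0,0,0,18,1],[0,0,0,0,0,22,1],[0,0,0,0,0,25,1],[0,0,0,0,0,27,1],[0,0,0,0,0,27,1]],
  ],
)

```text
time_s: 16.7
tool_pos: [0.484, -0.3567, 0.0871]
tool_rot: [179.8, 0.0, 91.1]
force: [6.9, 0.2, -3.6]
grip_width: 0.0136
```

```bash
cat > st.py <<'E'
from h import *
import sys
d=cam('wrist',sys.argv[1]); o=get_obs(); print({k:np.round(v,4) for k,v in o.items() if k!='effort'})
E
python3 st.py turn1
```

```text
{'time_s': np.float64(16.75), 'qpos': array([ 43.8267,  18.6581, -11.767 ,  99.1826,   4.111 ,  62.4408,
        31.8708]), 'joint_velocities': array([ 0.0695, -0.0133, -0.0154,  0.0255,  0.0629,  0.0485,  0.281 ]), 'tool_pos': array([ 0.484 , -0.3567,  0.0871]), 'tool_rot': array([ 1.79826e+02, -2.00000e-04,  9.11039e+01]), 'force': array([ 6.3089,  0.7407, -3.2971]), 'wrist_torque': array([ 0.228 , -1.5682,  0.1277]), 'grip_width': np.float64(0.0137)}
```

View pics/turn1.png

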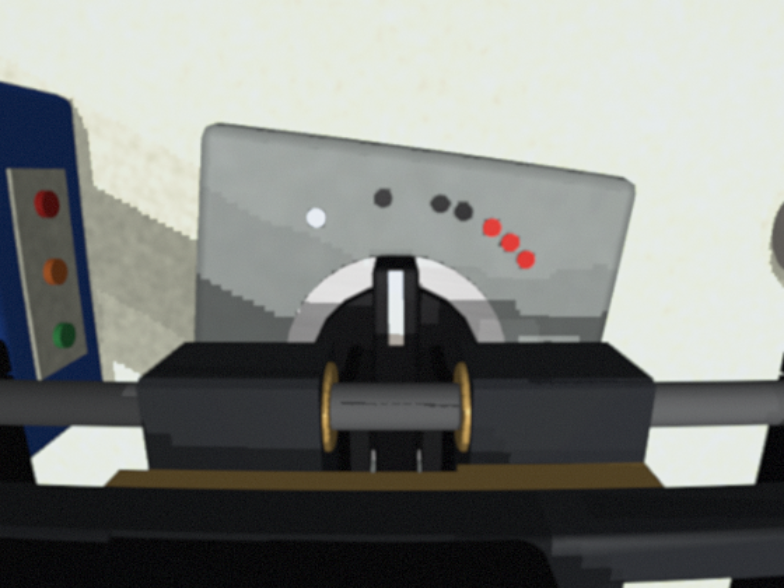

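The bar follows the gripper, just past the one black dot. I'll continue to the third click, with a 1.5 mm shift to relieve the side load.

arm_command(
  targets=[
    [[0,0.0015,0,0,0,4,1],[0,0.0015,0,0,0,8,1],[0,0.0015,0,0,0,12,1],[0,0.0015,0,0,0,16,1],[0,0.0015,0,0,0,20,1],[0,0.0015,0,0,0,24,1],[0,0.0015,0,0,0,28,1],[0,0.0015,0,0,0,32,1],[0,0.0015,0,0,0,36,1],[0,0.0015,0,0,0,39,1]],
  ],
)

```text
time_s: 17.75
tool_pos: [0.4852, -0.3571, 0.0871]
tool_rot: [179.9, -0.1, 52.0]
force: [6.2, 0.7, -4.0]
grip_width: 0.0138
```

arm_command(
  targets=[
    [[0,0,0,0,0,2,1],[0,0,0,0,0,3.5,1],[0,0,0,0,0,3.5,1],[0,0,0,0,0,3.5,1]],
  ],
)

```text
time_s: 18.15
tool_pos: [0.4852, -0.3572, 0.0871]
tool_rot: [179.9, -0.1, 48.6]
force: [6.0, 0.3, -3.1]
grip_width: 0.0137
```

```bash
python3 st.py turn2
```

```text
{'time_s': np.float64(18.2), 'qpos': array([38.6386, 18.427 , -5.6634, 99.2059,  1.9458, 62.3133, -9.0355]), 'joint_velocities': array([-0.004 ,  0.0533, -0.1199,  0.1036, -0.0281, -0.0399,  0.097 ]), 'tool_pos': array([ 0.4852, -0.3572,  0.0871]), 'tool_rot': array([ 1.798594e+02, -8.530000e-02,  4.860050e+01]), 'force': array([ 6.5296, -0.4485, -3.4111]), 'wrist_torque': array([ 0.039 , -1.4767,  0.2252]), 'grip_width': np.float64(0.0138)}
```

View pics/turn2.png

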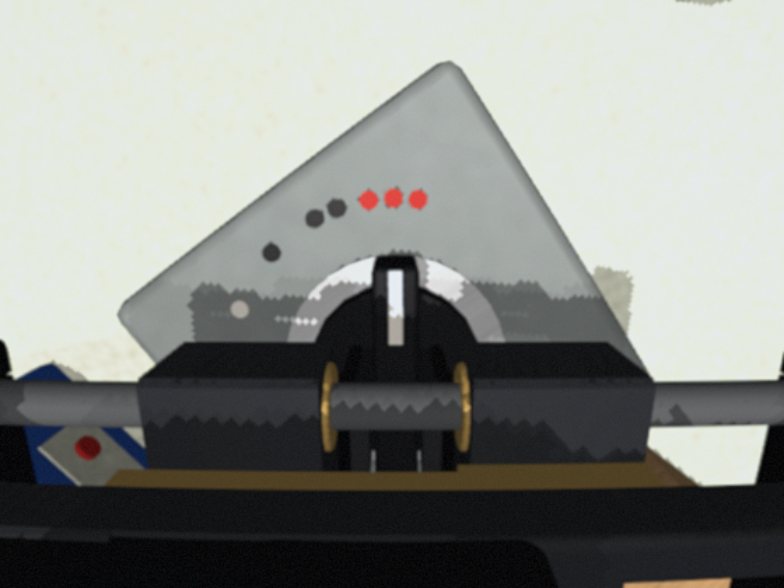

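The pointer (396,270) lines up with the middle of the three red dots (393,198). Before handing in, I'll check the probe and the bystanders.

```bash
python3 - <<'E'
from h import *
d=cam('scene','fin_s'); a=cam('top','fin_t')
c=d['img'][120:350,100:420,::-1]; cv2.imwrite('pics/fin_sc.png',cv2.resize(c,None,fx=2.5,fy=2.5,interpolation=2))
for t in ['tee','ball_valve','sealant','spanner','mug','carton','ptfe_roll']:
    r=search_frame(t,'scene')[:1]
    if r: print(t,r[0]['position'],round(r[0]['conf'],2))
P=cloud(a); hsv=cv2.cvtColor(a['img'],cv2.COLOR_RGB2HSV); H,S=hsv[...,0],hsv[...,1]
g=(P[...,0]>.36)&(P[...,0]<.53)&(P[...,1]>-.05)&(P[...,1]<.15)&(P[...,2]>.09)&(H>40)&(H<90)&(S>80)
print('probe',P[g].mean(0).round(4),P[g][:,2].max().round(4)); o=get_obs(); print(o['tool_rot'],o['time_s'],o['grip_width'])
E
```

```text
tee [296.0, 318.2] 0.62
ball_valve [180.3, 236.4] 0.57
sealant [162.6, 209.8] 0.73
spanner [353.6, 244.3] 0.84
mug [381.3, 341.0] 0.91
carton [176.4, 160.1] 0.97
ptfe_roll [328.7, 344.9] 0.92
probe [0.4488 0.0483 0.1231] 0.1455
[ 1.79858503e+02 -8.76481083e-02  4.85989305e+01] 18.65 0.013392333949301128
```

View pics/fin_sc.png

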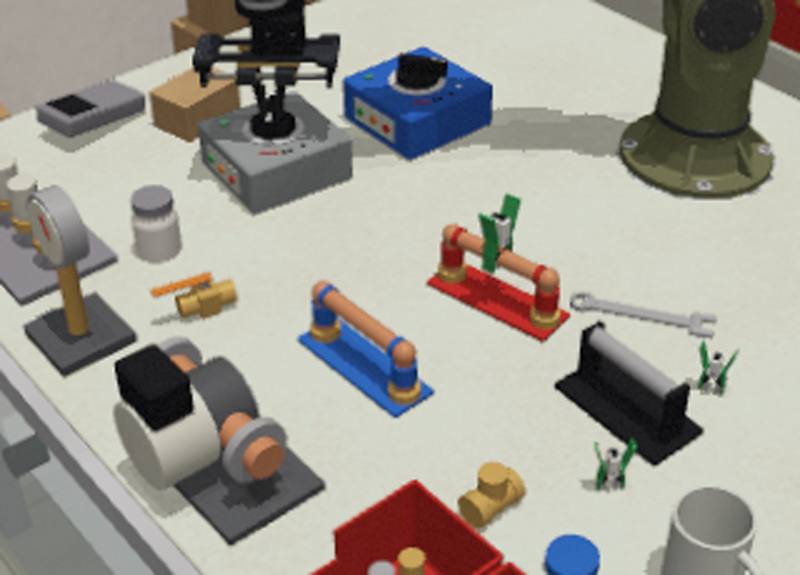

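The probe stands clipped upright on the red pipe at (500,235) in this crop. The bystanders are where they started, and the gripper holds the grey dial at (275,120). Handing in.

```bash
python3 -c "
from cell import *
print(sign_off())"
```

```text
the job is handed in; nothing more can be done
None
```

I took the large probe off the parking bar, clipped it upright on the red-collared pipe and let go. Then I turned the grey box's dial clockwise to the third click and handed the job in at 18.7 s, still gripping it there.

- **Probe:** It sits within a few millimetres of the middle of the bare straight. After release both plate tops stood at 0.144 m, the same height as when it was parked.
- **Dial:** The gripper turned 69.5° (about 1.21 rad), and the pointer lines up with the middle red dot. The angle held steady over the last pictures, at 45 N set grip.
- **Other things:** All seven listed bystanders are within about 4 pixels of their starting places in the scene picture. The two mini probes and the blue box look unmoved.
- **Disagreements:** A side force of about 6 N on the dial grip stayed after I shifted 1.5 mm to relieve it, well under the limit. The scene camera's first depth points for the pipe and the parking bar were about 7–8 mm off the top camera's. I went by the top and wrist cameras, which agreed to about 1 mm.

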